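# Lock the bayonet filler cap onto the coolant tank

### The arm

A 6-joint arm with a two-finger parallel gripper is mounted at the origin on a cart in front of the work surface, level with it; the furniture and walls round the work are solid. World frame = base frame: x ahead of the robot, y to its left, z up, the work surface at z = 0. Lengths are in m, angles in rad, forces in N, time in s.
With the tool pointing down it reaches from about 0.35 to 0.775 m from the base axis. Payload 5.5 kg.
Tool frame: the origin (TCP) lies midway between the tips of the shut fingers; the grasp point (between the pads) lies env.tcp_to_grasp behind it (env.tcp_to_grasp is the distance from the TCP to the grasp point, in m); z points along the fingers, y is the direction in which the jaws open and shut (so a half turn about z gives the same grasp; the last joint's range is limited). The gripper opens to 85 mm and grips with 20 to 120 N. Pads are 22 mm wide; open, the fingers measure 114 mm over their backs; the gripper's body (76 mm by 85 mm) begins 54 mm behind the grasp point. The pads swing forward as they close: fully open they stand 13 mm farther back than shut.
Start: joints at [-1.332, 0.313, 0.046, 1.304, 0, 1.431], TCP at [0.213, -0.534, 0.204] pointing down, gripper open.
Joint ranges: [-2.76, 2.76], [-0.86, 1.69], [-1.03, 1.26], [-2.2, 2.34], [-1.47, 1.5], [-3.14, 3.14]. Speed limits (rad/s): [2.57, 2.57, 3.14, 3.14, 3.14, 3.14].

### API

Orientations are given as a unit quaternion [x, y, z, w].
In Python, from cell import env, optics, job gives the robot as it stands.
- The arm moves only by the shell command python3 -m inch 'ROWS' [OPENING] [FORCE]. ROWS is JSON, a list of rows, each a list of 2 entries, a list of its own where there are three numbers: the shift along the tool's x, y, z in m, then the turn about the tool's z in degrees. A call has 1 to 20 rows; each row is the pose to reach, as a shift and turn from the pose measured when the call began, along the tool's axes at that moment; what a row does not reach only later rows make up. A row lasts 1/10 s, in which the tool goes at most 50 mm and 8.59 degrees, less where a joint would pass 70% of its speed; a pose out of reach is approached as far as the arm can. A call with a gripper value outside its range is refused whole. OPENING is the gripper command: -1 is fully open, 1 is shut, values between are in proportion, set as the call begins (- or left out, the last holds). The fingers move at their own pace and stop on an object; FORCE is the grip in N (left out, the last holds). Time passes only in rows, so rows that repeat a pose let the fingers close. It gives the time, the measured TCP pose, the force and the opening at its end, in the units of the state.
- env.get_state(): the state, without advancing time (a new reading comes with each control period).
- optics.read_camera(name): name is "side" or "top"; returns a dict with "image" (384x512x3 uint8, red, green, blue), "range_z" (384x512 float32, m along the optical axis (not along the pixel's ray), 0 where there is no reading), "intrinsics" (3x3 intrinsics, pixels), "R" (3x3) and "t" (3): a world point X has camera coordinates R X + t. Camera axes: x right, y down, z forward; pixel columns grow to the right and rows downward; lengths in m; the calibration is good to about 2 mm. A picture is of the moment at which its call begins.
- job.job_done(): hands the job in, once; it reports no verdict.
The state is a dict: "clock": time; "joints": joint angles; "qvel": joint speeds; "tau": joint torques, N m; "position": TCP position; "tcp_rot": TCP orientation; "contact_force": force on the tool from outside, world axes, zero at the start; "wrist_torque": the same for the moment, N m; "grip_width": finger opening in m.
Only numpy, scipy, OpenCV 4.12 (cv2) and the standard library are available. Lean on these libraries where they do the work, as an engineer would, in place of code of your own. Each camera call takes 0.05 s, during which the arm holds its last target.

### The job

Fit the loose filler cap to the neck of the coolant tank: feel its two lugs into the neck's slots, press it down against the spring, turn it clockwise (seen from above) gently to the stop and let go, so that it springs up into its locked rest, level and held fast. Never force the cap: if the lugs ride on the rim or against the stop, ease off instead of pushing harder.

Things in the scene. Friction and masses are not known exactly. Their poses are not given: they have to be found in the camera images.
- cap_grip (a point): Loose filler cap, plain metal, 0.12 kg, 64 mm tall, stands upright on its spigot. Point on its axis inside the upright grip bar on top (46 mm long, 12 mm thick, 32 mm tall): 52 mm above the cap's underside, 20 mm above the flange (60 mm wide, 8 mm thick), 12 mm below the bar's top. z up; x along the bar; pinch the bar along y from above. Half a turn makes no difference.
- cap_lugs (a point): Point on the cap's axis 10.5 mm above its underside, half-way up its two lugs, which stand out opposite one another at +x and -x, in line with the grip bar: each 9 mm wide, 5 mm high, reaching 23 mm from the axis. The spigot is 33 mm in diameter, its end below the lugs 8 mm long, the last 4 mm tapered.
- tank: Fixed grey steel coolant tank, a box 118 x 138 mm, 68 mm tall, with a ring-shaped steel neck (68 mm outside, up to 100 mm) in the middle of its top. Origin: centre of its underside on the bench. x points away from the 138 mm side that has the drain cock and sight tube, z up. The ring does not turn in it.
- neck_top (a point): Centre of the neck's mouth, level with the ring's top. Bore 36 mm; two slots opposite one another, 13 mm wide, out to 25 mm from the axis, through the 8 mm lip. They lie on a line up to 0.5 rad either way from the tank's x axis, which these axes (the tank's) do not tell: look or feel. Lugs riding on the rim: cap_grip is 44 mm above this point; within 0.09 rad of the slots it sinks.
- neck_pressed (a point): Where cap_grip is when the cap is pressed right down, flange on ring: on the neck's axis, 28 mm above neck_top. On the way a spring presses back, 2.5 N at 40 mm to 8 N at 28 mm. Below 31 mm the lugs are under the lip and the cap turns clockwise (seen from above); the other way is blocked. Axes as the tank's. Keep the contact force between cap and tank under 50 N.
- neck_locked (a point): Where cap_grip is when the cap is locked: on the neck's axis, 34 mm above neck_top. About 1.19 rad clockwise of the slots (up to a hard stop 1.28 rad from them) lie recesses 3 mm deep in the lip's underside; let go there, the cap springs up into them. Past 0.5 N m on the stop is too hard. Let go half-way it stays at 31 mm; in the slots it springs up to 40 mm. Axes as the tank's.
Not all that is in view belongs to the job. What is shaped like the part that bears cap_grip but blue or brown is not meant.

How it is judged:
On the way:
1. the cap is pushed down in the neck until its lugs are under the lip (z of cap_grip in the frame of neck_top below 0.0318 m and horizontal distance between cap_grip and neck_top below 0.006 m), for 0.05 s.
At the end, for the whole second after the job is handed in: The cap sits in the neck, locked: sprung up into the recesses with its grip point 34 mm (32.5 to 36 mm) above the neck's mouth, within 6 mm of the neck's axis, level within 0.08 rad, at rest and released (z of cap_grip in the frame of neck_top between 0.0325 and 0.036 m and horizontal distance between cap_grip and neck_top below 0.006 m and angle between cap_grip's own z axis and vertical below 0.08 rad and linear speed of cap below 0.02 m/s); the robot touches nothing.
It fails at once if the cap is forced: more than 50 N between cap and tank (contact force between cap and tank above 50 N).
It also fails if it takes over 72 s, if anything falls off the work surface, if the arm or the gripper's body presses on something with over 40 N, if the wrist force passes 120 N, or if a joint passes its speed limit or range.

## Working session

There is one attempt and no reset: what is moved stays moved. The work goes in short steps, Python scripts to look and compute and a shell command to move; the robot and the scene stay as the last step left them, time stands still between calls to the robot, and variables do not carry over. Pictures are saved under pics/ and viewed, and the job is handed in when it is done.

```bash
ls; mkdir -p pics
cat > h.py <<'E'
from cell import env, optics, job
import numpy as np, cv2
E
python3 - <<'E'
from h import *
s=env.get_state()
print(s, env.tcp_to_grasp)
for n in ("side","top"):
    c=optics.read_camera(n)
    np.savez(f"pics/{n}0.npz",**c)
    cv2.imwrite(f"pics/{n}0.png",c["image"][:,:,::-1])
    print(n,c["intrinsics"],c["R"],c["t"])
E
```

```text
pics
{'clock': 0.0, 'joints': array([-1.33158205e+00,  3.13998424e-01,  4.49833686e-02,  1.30359382e+00,
        5.43978966e-05,  1.43120014e+00]), 'qvel': array([-0.00035369,  0.00040355,  0.00051825, -0.00068699, -0.00057136,
        0.00061525]), 'tau': array([-2.08617882e-05, -4.80629468e+01,  2.98530793e+01,  1.95991178e-02,
       -3.57660099e-05,  1.30062936e-06]), 'position': array([ 0.21252131, -0.53368847,  0.20261183]), 'tcp_rot': array([ 9.82115989e-01,  1.88274696e-01, -1.79567323e-05, -9.06503309e-04]), 'contact_force': array([ 0.27022396, -0.02438113,  0.96797293]), 'wrist_torque': array([0.00013615, 0.04404445, 0.03647426]), 'grip_width': 0.08567102868424195} 0.0187
side [[353.61548521   0.         254.39517358]
 [  0.         353.61548521 190.66623855]
 [  0.           0.           1.        ]] [[-0.98955508 -0.14248715 -0.02186685]
 [-0.04469099  0.44744743 -0.89319288]
 [ 0.13705278 -0.8828863  -0.44914176]] [0.51598948 0.17836169 0.76958382]
top [[415.07385071   0.         254.97928633]
 [  0.         415.07385071 190.57793485]
 [  0.           0.           1.        ]] [[-0.00903997 -0.99956197 -0.02818049]
 [-0.99176266  0.01256322 -0.12747156]
 [ 0.12776976  0.02679602 -0.99144181]] [-0.06447865  0.55513585  0.9731903 ]
```

View pics/side0.png

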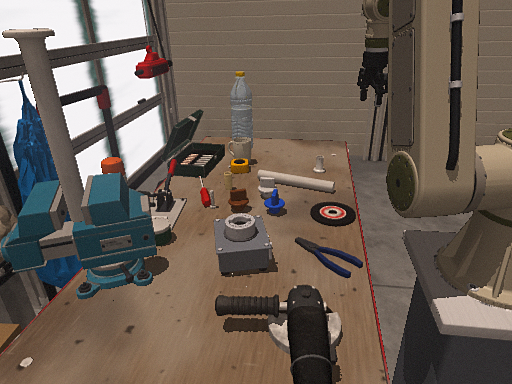

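View pics/top0.png

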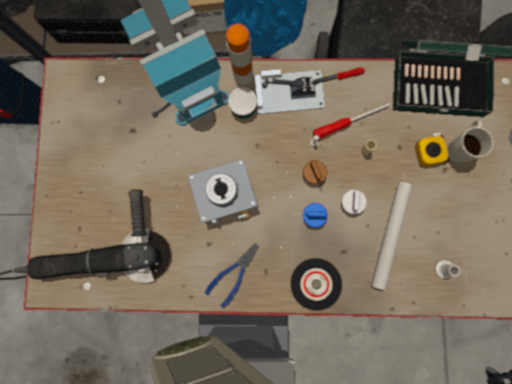

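Run:
```python
from h import *
c=dict(np.load("pics/top0.npz")); im=c["image"][:,:,::-1]
a=cv2.resize(im[180:225,330:375],(400,400),interpolation=cv2.INTER_CUBIC)
b=cv2.resize(im[155:225,185:260],(400,373),interpolation=cv2.INTER_CUBIC); b=cv2.copyMakeBorder(b,0,27,0,0,0)
s=np.load("pics/side0.npz")["image"][:,:,::-1]
d=cv2.resize(s[165:205,245:300],(400,290),interpolation=cv2.INTER_CUBIC)
e=cv2.resize(s[205:275,205:280],(400,290),interpolation=cv2.INTER_CUBIC)
cv2.imwrite("pics/crop0.png",np.vstack([np.hstack([a,b])[:300+100],np.hstack([d,e])])[:690])
cv2.imwrite("pics/crop0.png",cv2.resize(cv2.imread("pics/crop0.png"),None,fx=.86,fy=.86))
```

```text
(no output)
```

View pics/crop0.png

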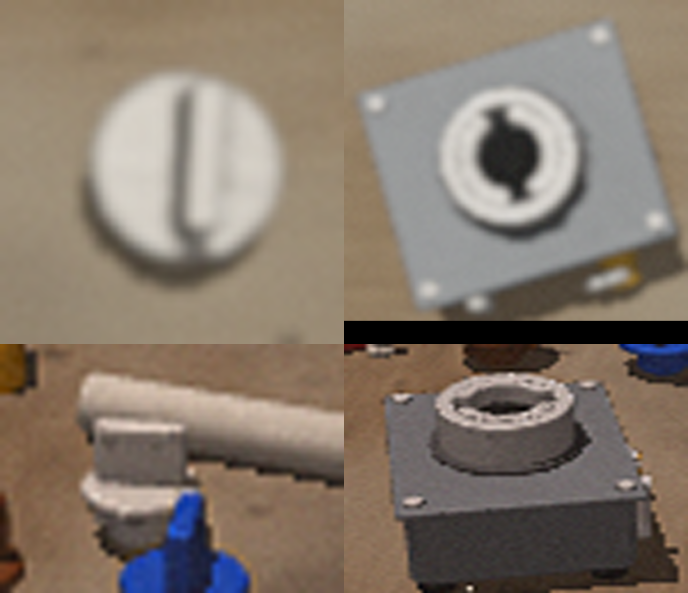

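```bash
cat >> h.py <<'E'
def cloud(c):
    K=c["intrinsics"];z=c["range_z"].astype(float);v,u=np.indices(z.shape)
    P=np.stack([(u-K[0,2])/K[0,0]*z,(v-K[1,2])/K[1,1]*z,z],-1)
    W=(P-c["t"])@c["R"]
    W[z==0]=np.nan
    return W
def unproj(c,u,v,h):
    K=c["intrinsics"];d=np.array([(u-K[0,2])/K[0,0],(v-K[1,2])/K[1,1],1])
    o=-c["R"].T@c["t"];w=c["R"].T@d
    return o+w*(h-o[2])/w[2]
def proj(c,X):
    p=c["R"]@np.asarray(X)+c["t"];q=c["intrinsics"]@p
    return q[:2]/q[2]
E
python3 - <<'E'
from h import *
np.set_printoptions(precision=4,suppress=True)
for n,cb,tb in (("top",(335,185,372,220),(185,155,260,225)),("side",(255,172,280,198),(205,205,280,275))):
    c=dict(np.load(f"pics/{n}0.npz"));W=cloud(c)
    p=W[cb[1]:cb[3],cb[0]:cb[2]].reshape(-1,3);p=p[~np.isnan(p[:,0])]
    print(n,"table",np.median(p[p[:,2]<.01],0))
    b=p[(p[:,2]>.056)&(p[:,2]<.07)];print("bar",len(b),b.mean(0),b.min(0),b.max(0))
    q=b[:,:2]-b[:,:2].mean(0);w,V=np.linalg.eigh(q.T@q/len(b));print(np.sqrt(w*12),np.degrees(np.arctan2(V[1,1],V[0,1])))
    f=p[(p[:,2]>.025)&(p[:,2]<.037)];print("flange",len(f),(f.min(0)+f.max(0))/2,f.max(0)-f.min(0), np.median(f[:,2]))
    (x,y),r=cv2.minEnclosingCircle(f[:,:2].astype(np.float32));print("circ",x,y,r)
    p=W[tb[1]:tb[3],tb[0]:tb[2]].reshape(-1,3);p=p[~np.isnan(p[:,0])]
    g=p[(p[:,2]>.093)&(p[:,2]<.108)];print("ring",len(g),np.median(g[:,2]),(g.min(0)+g.max(0))/2,g.max(0)-g.min(0))
    (x,y),r=cv2.minEnclosingCircle(g[:,:2].astype(np.float32));print("circ",x,y,r)
    t=p[(p[:,2]>.062)&(p[:,2]<.074)];rc=cv2.minAreaRect(t[:,:2].astype(np.float32));print("tank",rc,np.median(t[:,2]))
E
```

```text
top table [ 0.5242 -0.3111  0.0005]
bar 104 [ 0.5253 -0.3069  0.0636] [ 0.5044 -0.3155  0.0562] [ 0.5469 -0.3005  0.0684]
[0.0125 0.0457] 174.477671978359
flange 338 [ 0.5264 -0.3067  0.0314] [0.0579 0.0579 0.0104] 0.03242952032718896
circ 0.5256948471069336 -0.30758538842201233 0.030074572190642357
ring 469 0.10062270202306377 [0.5521 0.0065 0.0992] [0.0672 0.0658 0.0123]
circ 0.552224338054657 0.007289962377399206 0.03403746709227562
tank ((0.5500642657279968, 0.0069346800446510315), (0.12347672134637833, 0.1381572037935257), 16.564990997314453) 0.06910995383049189
side table [ 0.5558 -0.362   0.0007]
bar 98 [ 0.5121 -0.2654  0.0622] [ 0.4876 -0.3147  0.0561] [ 0.547  -0.1896  0.066 ]
[0.0345 0.176 ] 108.48391642550136
flange 184 [ 0.5327 -0.3533  0.031 ] [0.0742 0.1505 0.0119] 0.031707811339986076
circ 0.5422272086143494 -0.3526630997657776 0.0792011171579361
ring 388 0.10034435427390574 [0.5517 0.0068 0.0984] [0.0664 0.0685 0.0102]
circ 0.5511667728424072 0.006868563126772642 0.03440512716770172
tank ((0.5503391027450562, 0.006475299596786499), (0.12071461230516434, 0.13955523073673248), 16.24064826965332) 0.06916535238873778
```

Run:
```python
from h import *
def rect(c,x0,y0,h,half,N):
    # image right=-y, up=+x
    g=np.linspace(-half,half,N);X=x0-g[:,None]+0*g[None];Y=y0-g[None]+0*g[:,None]
    P=np.stack([X,Y,np.full_like(X,h)],-1)@c["R"].T+c["t"];q=P@c["intrinsics"].T;q=(q[...,:2]/q[...,2:]).astype(np.float32)
    return cv2.remap(c["image"][:,:,::-1],q[...,0],q[...,1],cv2.INTER_CUBIC)
out=[]
for n in("top","side"):
    c=dict(np.load(f"pics/{n}0.npz"))
    r=rect(c,.5516,.0068,.100,.04,390)
    cv2.line(r,(195,0),(195,389),(0,0,255),1);cv2.line(r,(0,195),(389,195),(0,0,255),1)
    cv2.circle(r,(195,195),int(.018/.08*390),(0,255,0),1);cv2.circle(r,(195,195),int(.034/.08*390),(0,255,0),1)
    out.append(r)
cv2.imwrite("pics/neck.png",np.hstack(out))
# dark analysis top: ring radius 20-24 mm
for n in("top","side"):
    c=dict(np.load(f"pics/{n}0.npz"))
    a=np.radians(np.arange(0,360,4)); s=0
    for rr in (.0205,.022,.0235):
        P=np.stack([.5516+rr*np.cos(a),.0068+rr*np.sin(a),0*a+.1],-1)
        q=np.array([proj(c,p) for p in P],np.float32)
        s=s+cv2.remap(c["image"].mean(2).astype(np.float32),q[None,:,0],q[None,:,1],1)[0]/3
    print(n,[(int(np.degrees(x)),int(v)) for x,v in zip(a,s)])
c=dict(np.load("pics/top0.npz"));W=cloud(c)[185:220,335:372].reshape(-1,3)
for z in(.058,.06,.062):
    b=W[W[:,2]>z][:,:2];print(len(b),cv2.minAreaRect(b.astype(np.float32)),b.mean(0))
r=rect(c,.526,-.307,.064,.04,390);cv2.line(r,(195,0),(195,389),(0,0,255),1);cv2.line(r,(0,195),(389,195),(0,0,255),1)
cv2.imwrite("pics/bar.png",r)
```

```text
top [(0, 147), (4, 116), (8, 88), (12, 77), (16, 74), (20, 79), (24, 99), (28, 129), (32, 160), (36, 186), (40, 199), (44, 202), (48, 202), (52, 203), (56, 205), (59, 208), (64, 208), (68, 207), (72, 204), (76, 202), (80, 200), (84, 200), (88, 199), (92, 196), (96, 195), (100, 196), (104, 199), (108, 202), (112, 204), (116, 204), (119, 202), (124, 201), (128, 201), (132, 202), (136, 203), (140, 205), (144, 207), (148, 208), (152, 208), (156, 206), (160, 206), (164, 207), (168, 206), (172, 204), (176, 189), (180, 169), (184, 139), (188, 113), (192, 93), (196, 89), (200, 90), (204, 99), (208, 117), (212, 146), (216, 171), (220, 190), (224, 202), (228, 208), (232, 210), (236, 209), (239, 209), (244, 209), (248, 210), (252, 209), (256, 208), (260, 207), (264, 206), (268, 206), (272, 206), (276, 205), (280, 205), (284, 205), (288, 206), (292, 207), (296, 209), (300, 210), (304, 208), (308, 207), (312, 206), (316, 206), (320, 205), (324, 204), (328, 204), (332, 203), (336, 204), (340, 207), (344, 209), (348, 208), (352, 198), (356, 180)]
side [(0, 92), (4, 88), (8, 83), (12, 79), (16, 76),
[... 705 characters left out ...]
(264, 151), (268, 143), (272, 151), (276, 153), (280, 152), (284, 150), (288, 147), (292, 145), (296, 148), (300, 154), (304, 156), (308, 151), (312, 149), (316, 142), (320, 147), (324, 154), (328, 157), (332, 165), (336, 167), (340, 162), (344, 158), (348, 151), (352, 131), (356, 109)]
100 ((0.5255359411239624, -0.3079668879508972), (0.01258004829287529, 0.043205685913562775), 85.75743865966797) [ 0.52594465 -0.30718192]
95 ((0.5255366563796997, -0.3080959916114807), (0.012479345314204693, 0.04312104359269142), 86.31441497802734) [ 0.52609279 -0.30702426]
87 ((0.5253655910491943, -0.30775490403175354), (0.011820580810308456, 0.04273586347699165), 86.31441497802734) [ 0.5258527  -0.30696986]
```

View pics/neck.png

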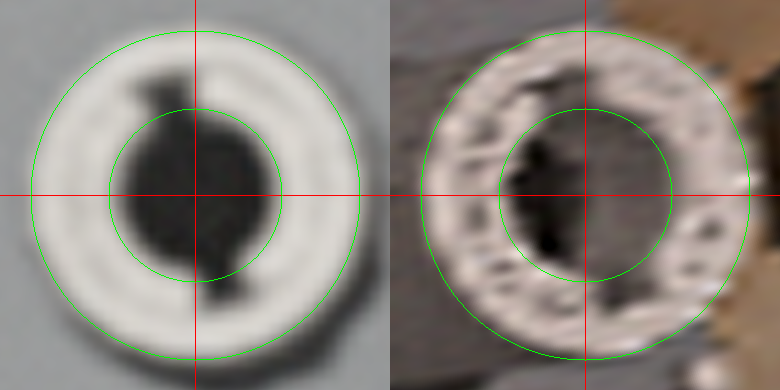

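View pics/bar.png

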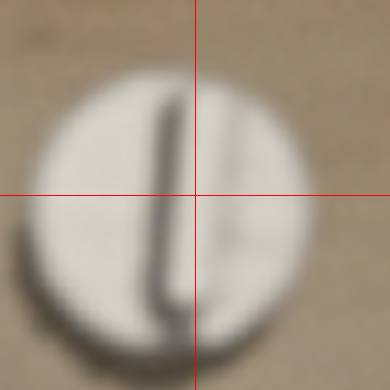

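The cap to use is the pale plain-metal one at top px (353,202). Its look-alikes are blue (316,214) and brown (315,172), and the crop confirmed which is which. The slots lie at about 17° world yaw, seen dark at crop px (165,90) and (225,285). The bar yaw is about -5°.

```bash
python3 -m inch '[[[0.02,-0.005,0],-8.5],[[0.04,-0.01,0],-17],[[0.06,-0.015,0],-25.5],[[0.08,-0.02,0],-34],[[0.1,-0.025,0],-42.5],[[0.12,-0.03,0],-51],[[0.14,-0.035,0],-59.5],[[0.16,-0.04,0],-68],[[0.18,-0.045,0],-76.5],[[0.2,-0.05,0],-85],[[0.225,-0.057,0],-93.5],[[0.25,-0.063,0],-102],[[0.275,-0.069,0],-110.5],[[0.3,-0.075,0],-119],[[0.325,-0.082,0],-127.5],[[0.35,-0.089,0],-136],[[0.375,-0.095,0],-144.5],[[0.375,-0.095,0],-153],[[0.375,-0.095,0],-153.6],[[0.375,-0.095,0],-153.6]]' 0 30
python3 - <<'E'
from h import *
np.set_printoptions(precision=4,suppress=True)
s=env.get_state();print(s)
x=s['tcp_rot'];print(np.degrees(2*np.arctan2(x[1],x[0])))
c=optics.read_camera("top");np.savez("pics/top1.npz",**c);cv2.imwrite("pics/top1.png",c["image"][:,:,::-1])
c=optics.read_camera("side");cv2.imwrite("pics/side1.png",c["image"][:,:,::-1])
E
```

```text
clock: 2.1
position: [0.5255, -0.3067, 0.2025]
tcp_rot: [0.043, 0.999, 0.001, -0.001]
contact_force: [0.6, -0.1, 0.0]
grip_width: 0.0428
{'clock': 2.1, 'joints': array([-0.6607,  0.3818,  0.1417,  1.3329,  0.0009, -0.5756]), 'qvel': array([-0.0113, -0.0059, -0.0028, -0.001 , -0.0008,  0.0052]), 'tau': array([  0.4697, -51.8007,  29.9964,   0.013 ,   0.023 ,  -0.1483]), 'position': array([ 0.5255, -0.3067,  0.2025]), 'tcp_rot': array([ 0.0425,  0.9991,  0.001 , -0.0007]), 'contact_force': array([ 0.619 , -0.1376,  0.0063]), 'wrist_torque': array([ 0.0328, -0.0078, -0.0137]), 'grip_width': 0.04276168016872164}
175.1260569029675
```

```bash
python3 -m inch '[[[0,0,0.03],0],[[0,0,0.06],0],[[0,0,0.09],0],[[0,0,0.11],0],[[0,0,0.12],0],[[0,0,0.12],0]]' 0 30
python3 - <<'E'
from h import *
c=optics.read_camera("side");np.savez("pics/side2.npz",**c)
cv2.imwrite("pics/side2.png",cv2.resize(c["image"][110:220,210:350,::-1],None,fx=5,fy=5,interpolation=2))
E
```

```text
clock: 2.8
position: [0.524, -0.3066, 0.0814]
tcp_rot: [0.043, 0.999, 0.002, -0.002]
contact_force: [-0.5, 0.7, 0.5]
grip_width: 0.0429
```

View pics/side2.png

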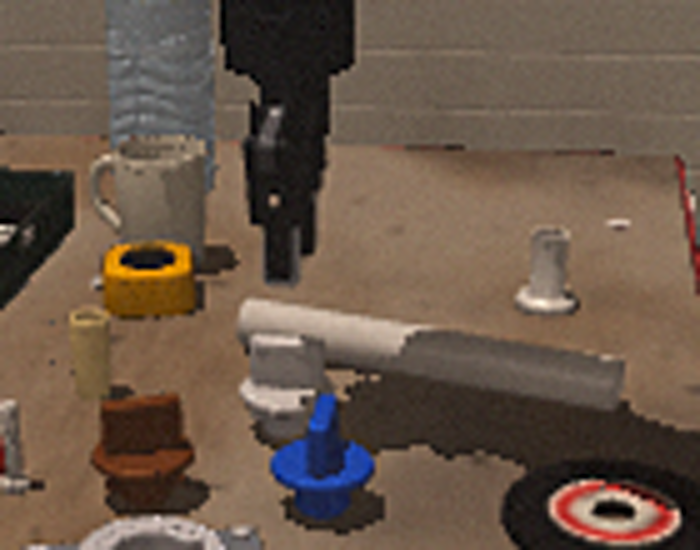

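The gripper is centred above the cap's bar (crop px 285,350), with the blue cap and the tube clear of the fingers.

```bash
python3 -m inch '[[[-0.001,0,0.015],0],[[-0.0015,0,0.03],0],[[-0.0015,0,0.04],0],[[-0.0015,0,0.045],0],[[-0.0015,0,0.045],0],[[-0.0015,0,0.045],0]]' 0 30
python3 -m inch '[[[0,0,0],0],[[0,0,0],0],[[0,0,0],0],[[0,0,0],0],[[0,0,0],0],[[0,0,0],0],[[0,0,0],0],[[0,0,0],0],[[0,0,0],0],[[0,0,0],0]]' 1 40
python3 - <<'E'
from h import *
c=optics.read_camera("side");np.savez("pics/side3.npz",**c)
cv2.imwrite("pics/side3.png",cv2.resize(c["image"][110:220,210:350,::-1],None,fx=5,fy=5,interpolation=2))
E
```

```text
clock: 3.45
position: [0.5267, -0.3075, 0.0386]
tcp_rot: [0.043, 0.999, 0.001, -0.0]
contact_force: [0.4, 0.3, 0.1]
grip_width: 0.0428
clock: 4.45
position: [0.5267, -0.3075, 0.0385]
tcp_rot: [0.043, 0.999, 0.001, -0.0]
contact_force: [0.4, -0.4, 0.4]
grip_width: -0.0001
```

View pics/side3.png

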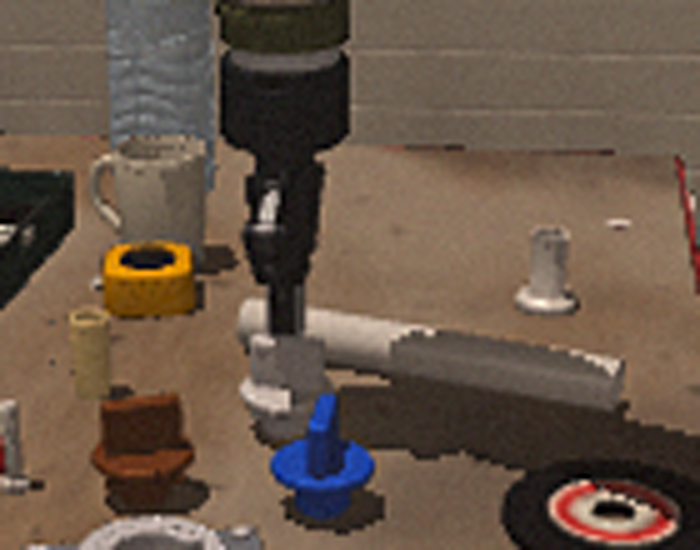

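Run:
```python
from h import *
np.set_printoptions(precision=4,suppress=True)
for f in("side0","side3"):
    c=dict(np.load(f"pics/{f}.npz"));W=cloud(c)
    print(f,-c["R"].T@c["t"])
    for r in range(166,200,3): print(r,[tuple((1000*W[r,k]).round().tolist()) for k in (262,266,270)])
    print(proj(c,[.5257,-.307,.052]),proj(c,[.5257,-.307,.064]))
c=optics.read_camera("top");np.savez("pics/top3.npz",**c)
cv2.imwrite("pics/top3.png",cv2.resize(c["image"][140:260,290:420,::-1],None,fx=5,fy=5,interpolation=2))
```

```text
side0 [0.4131 0.6732 0.5162]
166 [(572.0, -551.0, -1.0), (556.0, -548.0, 1.0), (542.0, -557.0, -2.0)]
169 [(568.0, -521.0, -0.0), (553.0, -521.0, 1.0), (538.0, -520.0, 2.0)]
172 [(556.0, -428.0, 29.0), (542.0, -424.0, 31.0), (528.0, -418.0, 34.0)]
175 [(555.0, -417.0, 23.0), (541.0, -418.0, 23.0), (527.0, -414.0, 25.0)]
178 [(540.0, -304.0, 64.0), (528.0, -302.0, 65.0), (516.0, -304.0, 65.0)]
181 [(541.0, -307.0, 52.0), (528.0, -303.0, 55.0), (515.0, -300.0, 57.0)]
184 [(541.0, -306.0, 42.0), (528.0, -305.0, 44.0), (516.0, -305.0, 44.0)]
187 [(541.0, -304.0, 33.0), (528.0, -304.0, 34.0), (516.0, -302.0, 35.0)]
190 [(538.0, -285.0, 32.0), (526.0, -287.0, 32.0), (514.0, -286.0, 33.0)]
193 [(541.0, -308.0, 10.0), (527.0, -293.0, 18.0), (515.0, -295.0, 18.0)]
196 [(541.0, -303.0, 2.0), (527.0, -295.0, 7.0), (515.0, -297.0, 7.0)]
199 [(539.0, -285.0, 1.0), (519.0, -227.0, 33.0), (508.0, -230.0, 32.0)]
[266.8563 181.2702] [266.8326 177.7268]
side3 [0.4131 0.6732 0.5162]
166 [(536.0, -277.0, 115.0), (525.0, -278.0, 115.0), (515.0, -296.0, 108.0)]
169 [(568.0, -520.0, 0.0), (527.0, -300.0, 96.0), (515.0, -300.0, 97.0)]
172 [(555.0, -423.0, 31.0), (526.0, -290.0, 91.0), (515.0, -302.0, 86.0)]
175 [(555.0, -418.0, 22.0), (527.0, -296.0, 78.0), (515.0, -300.0, 77.0)]
178 [(541.0, -307.0, 62.0), (528.0, -305.0, 64.0), (516.0, -307.0, 63.0)]
181 [(540.0, -305.0, 53.0), (528.0, -306.0, 53.0), (516.0, -304.0, 55.0)]
184 [(540.0, -303.0, 44.0), (528.0, -300.0, 46.0), (515.0, -302.0, 46.0)]
187 [(541.0, -308.0, 31.0), (528.0, -306.0, 33.0), (516.0, -303.0, 35.0)]
190 [(538.0, -284.0, 33.0), (526.0, -287.0, 32.0), (514.0, -287.0, 32.0)]
193 [(541.0, -306.0, 11.0), (527.0, -294.0, 18.0), (515.0, -299.0, 16.0)]
196 [(541.0, -306.0, 1.0), (527.0, -296.0, 6.0), (515.0, -299.0, 6.0)]
199 [(538.0, -284.0, 2.0), (520.0, -231.0, 31.0), (508.0, -227.0, 33.0)]
[266.8563 181.2702] [266.8326 177.7268]
```

View pics/top3.png

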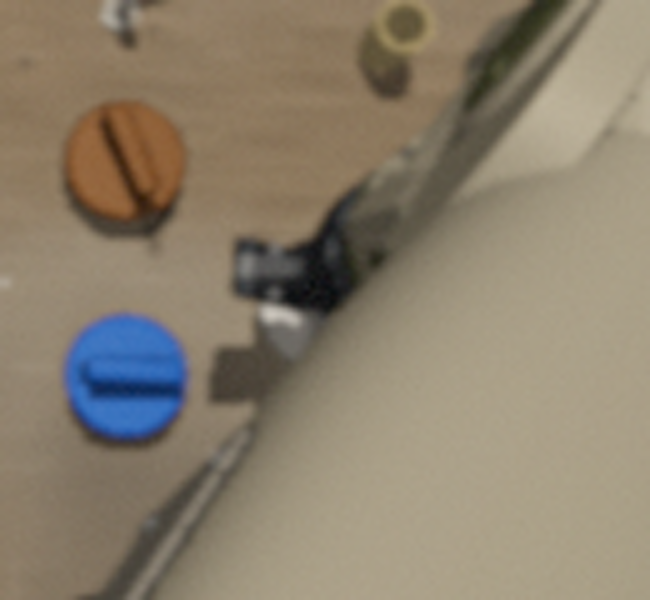

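The fingers shut to 0: they closed above the bar, so this was a missed grasp. I'll measure where the fingertips really are.

```bash
python3 - <<'E'
from h import *
np.set_printoptions(precision=4,suppress=True)
for f in("side2","side3"):
    c=dict(np.load(f"pics/{f}.npz"));W=cloud(c)
    print(f)
    for r in range(112,182,2):
        row=W[r,245:300]; m=(row[:,1]>-.40)&(row[:,1]<-.2)&(row[:,2]>.04)
        if m.any(): 
            q=row[m]; print(r,(1000*np.median(q,0)).round(),(1000*q[:,0].min()).round(),(1000*q[:,0].max()).round(),m.sum())
    print(proj(c,[.5257,-.307,.0385]))
E
python3 - <<'E'
from h import *
print([k for k in dir(env) if k[0]!='_'],[k for k in dir(optics) if k[0]!='_'])
E
```

```text
side2
112 [ 520. -278.  274.] 487.0 560.0 27
114 [ 520. -276.  269.] 487.0 559.0 27
116 [ 520. -275.  264.] 487.0 560.0 27
118 [ 520. -275.  259.] 487.0 560.0 27
120 [ 519. -275.  253.] 487.0 556.0 26
122 [ 519. -275.  247.] 487.0 556.0 26
124 [ 520. -275.  242.] 494.0 549.0 21
126 [ 517. -274.  236.] 507.0 537.0 15
128 [ 516. -275.  230.] 503.0 534.0 14
130 [ 517. -275.  225.] 502.0 543.0 15
132 [ 517. -275.  219.] 503.0 542.0 15
134 [ 518. -273.  214.] 505.0 542.0 16
136 [ 519. -279.  206.] 505.0 542.0 16
138 [ 520. -243.  211.] 506.0 542.0 17
140 [ 518. -244.  206.] 505.0 539.0 16
142 [ 518. -244.  200.] 508.0 539.0 16
144 [ 519. -253.  191.] 508.0 540.0 16
146 [ 520. -248.  187.] 509.0 540.0 15
148 [ 519. -250.  180.] 509.0 538.0 14
150 [ 518. -276.  165.] 512.0 538.0 11
152 [ 522. -257.  166.] 512.0 539.0 13
154 [ 522. -257.  160.] 512.0 539.0 13
156 [ 521. -278.  147.] 512.0 537.0 11
158 [ 521. -277.  141.] 512.0 536.0 11
160 [ 521. -279.  134.] 512.0 537.0 11
162 [ 525. -274.  129.] 516.0 537.0 8
164 [ 524. -273.  123.] 516.0 533.0 7
166 [ 525. -279.  114.] 516.0 534.0 7
178 [
[... 835 characters left out ...]
0 15
150 [ 521. -273.  166.] 508.0 543.0 14
152 [ 523. -279.  158.] 508.0 544.0 14
154 [ 525. -280.  152.] 508.0 541.0 15
156 [ 523. -250.  157.] 509.0 544.0 15
158 [ 522. -251.  150.] 511.0 541.0 14
160 [ 523. -256.  142.] 512.0 542.0 14
162 [ 524. -263.  133.] 513.0 541.0 12
164 [ 525. -277.  122.] 513.0 538.0 11
166 [ 526. -278.  115.] 515.0 539.0 10
168 [ 525. -295.  101.] 515.0 537.0 8
170 [ 525. -298.   94.] 515.0 537.0 8
172 [ 525. -296.   88.] 515.0 537.0 8
174 [ 526. -298.   80.] 515.0 537.0 8
176 [ 525. -297.   74.] 515.0 537.0 8
178 [ 525. -306.   64.] 504.0 547.0 15
180 [ 525. -304.   57.] 503.0 547.0 15
[266.8826 185.2148]
['IKError', 'get_state', 'tcp_to_grasp'] ['read_camera']
```

The camera shows the shut tips at z≈0.068 with the bar top at 0.064, while the reported TCP z is 0.0385. In both pictures the tips are about 30 mm higher than reported, and x and y agree. I'll open and come down in small steps, checking force.

```bash
python3 -m inch '[[[0,0,0],0],[[0,0,0],0],[[0,0,0],0],[[0,0,0],0],[[0,0,0],0]]' 0 40
python3 -m inch '[[[0,0,0.005],0],[[0,0,0.01],0],[[0,0,0.01],0]]'
python3 -m inch '[[[0,0,0.005],0],[[0,0,0.01],0],[[0,0,0.01],0]]'
python3 - <<'E'
from h import *
c=optics.read_camera("side");np.savez("pics/side4.npz",**c)
cv2.imwrite("pics/side4.png",cv2.resize(c["image"][140:200,235:305,::-1],None,fx=10,fy=10,interpolation=2))
E
```

```text
clock: 5.05
position: [0.5267, -0.3075, 0.0386]
tcp_rot: [0.043, 0.999, 0.001, -0.0]
contact_force: [0.1, -0.4, 0.1]
grip_width: 0.0429
clock: 5.35
position: [0.526, -0.3069, 0.0274]
tcp_rot: [0.043, 0.999, 0.001, -0.001]
contact_force: [-1.1, 0.3, -0.3]
grip_width: 0.0425
clock: 5.65
position: [0.5253, -0.3064, 0.0163]
tcp_rot: [0.043, 0.999, 0.002, -0.002]
contact_force: [0.5, -0.6, 0.3]
grip_width: 0.0429
```

View pics/side4.png

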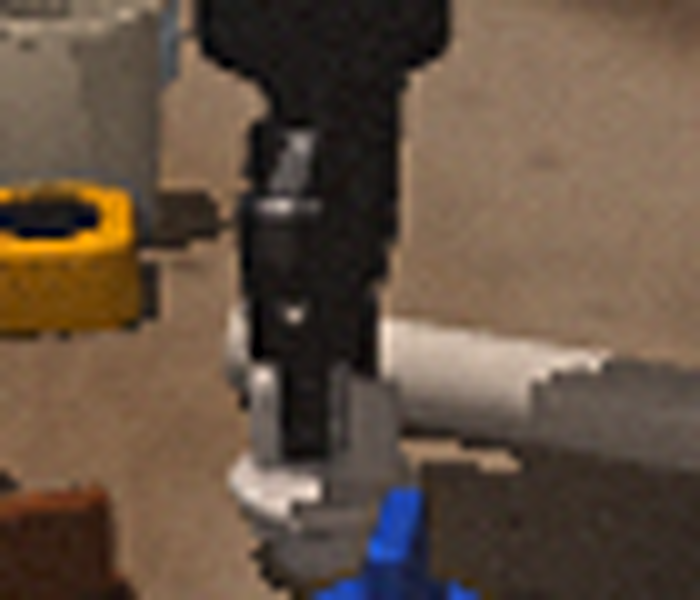

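```bash
python3 -m inch '[[[-0.001,0.0005,0.003],0],[[-0.001,0.0005,0.005],0],[[-0.001,0.0005,0.005],0]]'
python3 -m inch '[[[0,0,0],0],[[0,0,0],0],[[0,0,0],0],[[0,0,0],0],[[0,0,0],0],[[0,0,0],0],[[0,0,0],0],[[0,0,0],0]]' 1 40
python3 - <<'E'
from h import *
c=optics.read_camera("side");np.savez("pics/side5.npz",**c)
cv2.imwrite("pics/side5.png",cv2.resize(c["image"][140:200,235:305,::-1],None,fx=10,fy=10,interpolation=2))
E
```

```text
clock: 6.0
position: [0.5264, -0.306, 0.0114]
tcp_rot: [0.043, 0.999, 0.002, -0.002]
contact_force: [-0.8, 0.4, 0.4]
grip_width: 0.0425
clock: 6.8
position: [0.5263, -0.3059, 0.0113]
tcp_rot: [0.043, 0.999, 0.002, -0.002]
contact_force: [0.2, 0.6, -1.2]
grip_width: 0.0111
```

View pics/side5.png

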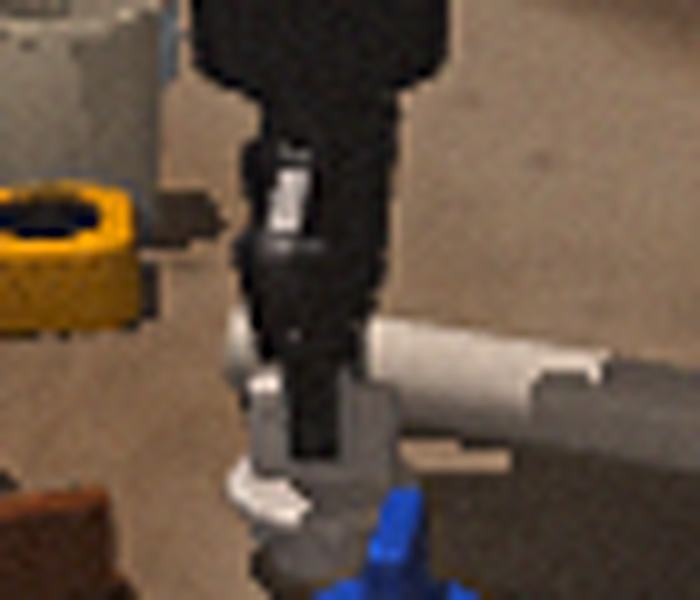

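Gripped: width 11 mm on the 12 mm bar. Lifting now.

```bash
python3 -m inch '[[[0,0,0],0],[[0,0,-0.005],0],[[0,0,-0.015],0],[[0,0,-0.03],0],[[0,0,-0.05],0],[[0,0,-0.08],0],[[0,0,-0.11],0],[[0,0,-0.14],0],[[0,0,-0.165],0],[[0,0,-0.18],0],[[0,0,-0.18],0]]' 1 60
python3 -m inch '[[[0,0.01,0],0],[[0,0.03,0],-3],[[0,0.055,0],-6],[[0,0.08,0],-9],[[0,0.105,0],-12],[[0,0.13,0],-15],[[0,0.155,0],-18],[[0,0.18,0],-20],[[0,0.205,0],-22],[[0,0.23,0],-22],[[0,0.255,0],-22],[[0.001,0.275,0],-22],[[0.001,0.29,0],-22],[[0.001,0.305,0],-22],[[0.001,0.311,0],-22],[[0.0015,0.314,0],-22],[[0.0015,0.314,0],-22],[[0.0015,0.314,0],-22]]'
python3 - <<'E'
from h import *
x=env.get_state()['tcp_rot'];print(np.degrees(2*np.arctan2(x[1],x[0])),env.get_state()['position'],env.get_state()['joints'])
for n in("side","top"):
    c=optics.read_camera(n);np.savez(f"pics/{n}6.npz",**c)
    if n=="side": a=c["image"][130:290,180:300]
    else: a=c["image"][110:270,165:285]
    cv2.imwrite(f"pics/{n}6.png",cv2.resize(a[:,:,::-1],None,fx=3.7,fy=3.7,interpolation=2))
cv2.imwrite("pics/both6.png",np.hstack([cv2.imread("pics/side6.png")[:],cv2.imread("pics/top6.png")])[:,:800])
E
```

```text
clock: 7.95
position: [0.5284, -0.3077, 0.1952]
tcp_rot: [0.043, 0.999, 0.0, 0.001]
contact_force: [0.3, -0.7, -0.6]
grip_width: 0.0106
clock: 9.75
position: [0.5541, 0.0047, 0.1951]
tcp_rot: [-0.148, 0.989, -0.0, 0.001]
contact_force: [0.1, -0.2, -0.5]
grip_width: 0.0104
197.00391977416282 [0.55407492 0.00465802 0.19514138] [-1.36467039e-01  2.73632170e-01 -2.85021411e-02  1.26720998e+00
 -2.07285271e-05 -4.33241440e-01]
```

View pics/side6.png

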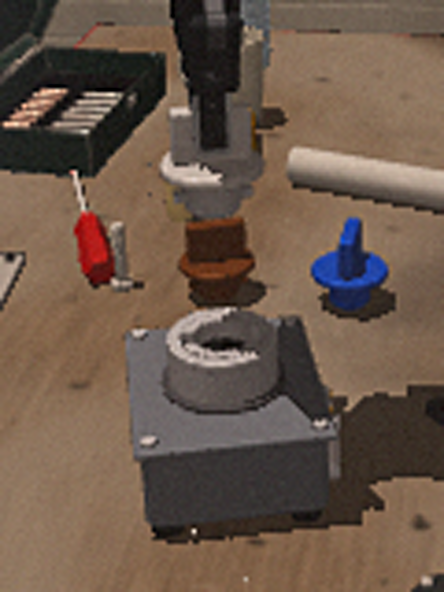

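View pics/top6.png

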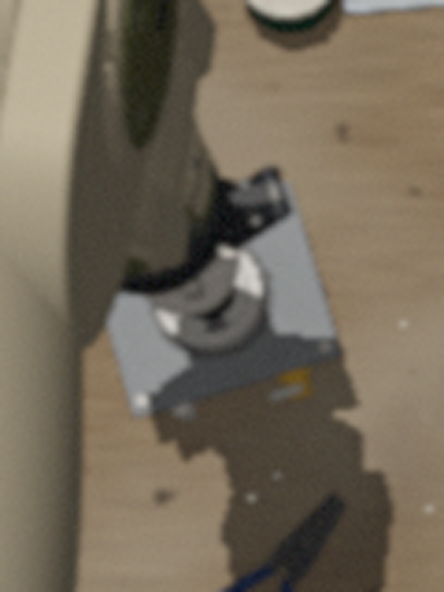

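Run:
```python
from h import *
from scipy.optimize import least_squares
np.set_printoptions(precision=4,suppress=True)
c=dict(np.load("pics/side6.npz"));W=cloud(c)[155:195,215:260]
for r in range(0,40,2):
    q=W[r];m=(abs(q[:,1])<.06)&(q[:,2]>.12);q=q[m]
    if len(q): print(r+155,(1000*np.median(q,0)).round(),(1000*q[:,0].min()).round(),(1000*q[:,0].max()).round(),(1000*q[:,1].max()).round())
# flange rim
def fit(f,W,box,zl,zh):
    p=W.reshape(-1,3);p=p[(p[:,2]>zl)&(p[:,2]<zh)&(abs(p[:,0]-box[0])<.05)&(abs(p[:,1]-box[1])<.05)]
    return p
p=fit(0,W,(.554,.005),.2085,.2155)
print(len(p),p[:,0].min(),p[:,0].max(),p[:,1].max(),np.median(p[:,2]))
# enclose: rim side points: fit circle radius .03 to outermost near points
rim=p[p[:,2]<.2145]
f=lambda v:np.hypot(rim[:,0]-v[0],rim[:,1]-v[1])-.03
print(least_squares(f,[.554,.005],loss="soft_l1",f_scale=.002).x,len(rim))
```

```text
155 [548.  24. 264.] 539.0 561.0 43.0
157 [549.  21. 259.] 540.0 565.0 24.0
159 [550.  12. 250.] 531.0 573.0 24.0
161 [549.  16. 247.] 531.0 572.0 26.0
163 [549.  15. 243.] 532.0 572.0 24.0
165 [549.  14. 238.] 531.0 573.0 25.0
167 [550.  16. 234.] 531.0 573.0 24.0
169 [550.  15. 229.] 531.0 574.0 23.0
171 [551.  15. 225.] 529.0 580.0 18.0
173 [552.   9. 218.] 526.0 580.0 16.0
175 [552.  17. 217.] 525.0 581.0 20.0
177 [550.  27. 217.] 525.0 578.0 30.0
179 [549.  32. 214.] 530.0 571.0 34.0
181 [547.  23. 206.] 531.0 575.0 34.0
183 [553.  17. 198.] 537.0 573.0 21.0
185 [552.  18. 195.] 538.0 568.0 23.0
187 [551.  19. 190.] 542.0 563.0 22.0
69 0.524557864236987 0.5808676968188267 0.035291654712910674 0.21318314258179613
[0.5535 0.0039] 53
```

```bash
python3 -m inch '[[[0.001,0.003,0.01],0],[[0.001,0.003,0.03],0],[[0.001,0.003,0.05],0],[[0.001,0.003,0.065],0],[[0.001,0.003,0.074],0],[[0.001,0.003,0.074],0],[[0.001,0.003,0.074],0]]'
python3 - <<'E'
from h import *
np.set_printoptions(precision=4,suppress=True)
s=env.get_state();x=s['tcp_rot'];a=2*np.arctan2(x[1],x[0]);print(np.degrees(a),s['position'],s['contact_force'])
d=np.array([.5524,.0072])-s['position'][:2];print("tool shift",d@[np.cos(a),np.sin(a)],d@[np.sin(a),-np.cos(a)])
c=optics.read_camera("side");np.savez("pics/side7.npz",**c)
cv2.imwrite("pics/side7.png",cv2.resize(c["image"][165:245,195:295,::-1],None,fx=7,fy=7,interpolation=2))
W=cloud(c)[170:240,205:275].reshape(-1,3)
zt=s['position'][2]+.0407-.02
p=W[(W[:,2]>zt-.009)&(W[:,2]<zt+.003)&(abs(W[:,0]-.55)<.04)&(abs(W[:,1])<.045)];print(len(p),zt,p.min(0),p.max(0))
E
```

```text
clock: 10.55
position: [0.5525, 0.007, 0.1214]
tcp_rot: [-0.148, 0.989, -0.0, 0.001]
contact_force: [0.1, -0.6, -1.8]
grip_width: 0.011
196.97028166017878 [0.5525 0.007  0.1214] [ 0.0545 -0.5762 -1.8398]
tool shift 2.492418988891968e-05 0.00024426834834959094
212 0.14206497430908097 [ 0.5221 -0.0098  0.1357] [0.5791 0.0383 0.145 ]
```

View pics/side7.png

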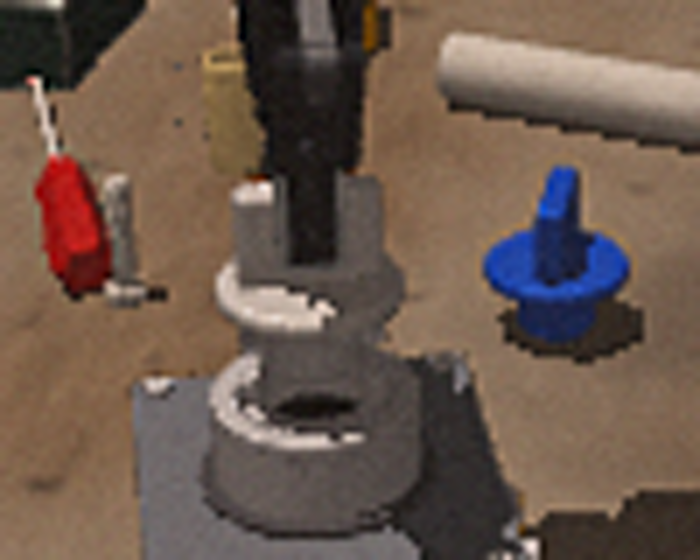

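The cap hangs level over the mouth (flange crop px 310,285; mouth 315,405). I'll feel it down.

```bash
python3 -m inch '[[[0,0,0.003],0],[[0,0,0.006],0],[[0,0,0.009],0],[[0,0,0.009],0]]'
python3 -m inch '[[[0,0,0.002],0],[[0,0,0.004],0],[[0,0,0.004],0]]'
python3 -m inch '[[[0,0,0.002],0],[[0,0,0.004],0],[[0,0,0.004],0]]'
```

```text
clock: 11.0
position: [0.5526, 0.007, 0.1124]
tcp_rot: [-0.148, 0.989, -0.0, 0.001]
contact_force: [-1.2, -0.1, -1.1]
grip_width: 0.0109
clock: 11.3
position: [0.5524, 0.0071, 0.108]
tcp_rot: [-0.148, 0.989, -0.0, 0.001]
contact_force: [1.0, 0.2, -0.5]
grip_width: 0.0108
clock: 11.6
position: [0.5523, 0.0068, 0.1037]
tcp_rot: [-0.147, 0.989, -0.0, 0.0]
contact_force: [0.3, -0.6, -1.7]
grip_width: 0.011
```

```bash
python3 -m inch '[[[0,0,0.001],0],[[0,0,0.002],0],[[0,0,0.002],0]]'
python3 -m inch '[[[0,0,0.001],0],[[0,0,0.002],0],[[0,0,0.002],0]]'
```

```text
clock: 11.9
position: [0.5526, 0.0065, 0.1017]
tcp_rot: [-0.147, 0.989, -0.001, 0.001]
contact_force: [0.9, -1.2, -1.0]
grip_width: 0.0112
clock: 12.2
position: [0.5527, 0.0063, 0.0996]
tcp_rot: [-0.147, 0.989, -0.001, 0.001]
contact_force: [1.7, -2.0, -2.2]
grip_width: 0.011
```

```bash
python3 -m inch '[[[0,0,0.001],0],[[0,0,0.002],0],[[0,0,0.002],0]]'
python3 -m inch '[[[0,0,0.001],0],[[0,0,0.002],0],[[0,0,0.002],0]]'
python3 -m inch '[[[0,0,0.001],0],[[0,0,0.002],0],[[0,0,0.002],0]]'
```

```text
clock: 12.5
position: [0.5529, 0.0063, 0.0978]
tcp_rot: [-0.147, 0.989, -0.001, 0.001]
contact_force: [-0.3, -1.4, 2.0]
grip_width: 0.0111
clock: 12.8
position: [0.5529, 0.0063, 0.0958]
tcp_rot: [-0.147, 0.989, -0.001, 0.001]
contact_force: [-0.1, -1.1, 3.0]
grip_width: 0.0107
clock: 13.1
position: [0.5529, 0.0063, 0.0938]
tcp_rot: [-0.147, 0.989, -0.001, 0.001]
contact_force: [-0.2, -2.2, 4.2]
grip_width: 0.011
```

Spring force matches the depth. Continuing down to about 29 mm.

```bash
python3 -m inch '[[[0,0,0.001],0],[[0,0,0.002],0],[[0,0,0.003],0],[[0,0,0.003],0]]'
python3 -m inch '[[[0,0,0.001],0],[[0,0,0.002],0],[[0,0,0.002],0]]'
python3 - <<'E'
from h import *
s=env.get_state();print(s['contact_force'],s['wrist_torque'],s['position'])
E
```

```text
clock: 13.5
position: [0.5529, 0.0063, 0.0908]
tcp_rot: [-0.147, 0.989, -0.001, 0.001]
contact_force: [-0.4, -1.8, 4.4]
grip_width: 0.0106
clock: 13.8
position: [0.5529, 0.0063, 0.0889]
tcp_rot: [-0.147, 0.989, -0.001, 0.001]
contact_force: [-0.6, -1.4, 6.4]
grip_width: 0.0107
[-0.63470916 -1.4449492   6.43661273] [-0.27109199  0.3976926  -0.02814092] [0.55294319 0.00634391 0.08894281]
```

```bash
cat > st.py <<'E'
from h import *
s=env.get_state();x=s['tcp_rot'];print("yaw",round(np.degrees(2*np.arctan2(x[1],x[0]))%360,2),s['contact_force'].round(1),s['wrist_torque'].round(3),s['position'].round(4),s['clock'])
E
python3 -m inch '[[[0,0,0.0007],0],[[0,0,0.0007],2],[[0,0,0.0007],4],[[0,0,0.0007],6],[[0,0,0.0007],8],[[0,0,0.0007],8]]'; python3 st.py
python3 -m inch '[[[0,0,0],3],[[0,0,0],6],[[0,0,0],9],[[0,0,0],12],[[0,0,0],12]]'; python3 st.py
```

```text
clock: 14.4
position: [0.5535, 0.0065, 0.0886]
tcp_rot: [-0.078, 0.997, -0.001, 0.002]
contact_force: [-0.9, -1.7, 5.4]
grip_width: 0.0108
yaw 188.92 [-0.9 -1.7  5.4] [-0.139  0.133 -0.023] [0.5535 0.0065 0.0886] 14.4
clock: 14.9
position: [0.5536, 0.0066, 0.0889]
tcp_rot: [0.027, 1.0, -0.001, 0.002]
contact_force: [-1.1, -0.1, 5.9]
grip_width: 0.0108
yaw 176.86 [-1.1 -0.1  5.9] [-0.35   0.318 -0.047] [0.5536 0.0066 0.0889] 14.9
```

```bash
python3 -m inch '[[[0,0,0.0005],4],[[0,0,0.0005],8],[[0,0,0.0005],12],[[0,0,0.0005],16],[[0,0,0.0005],20],[[0,0,0.0005],20]]'; python3 st.py
python3 -m inch '[[[0,0,0.0005],4],[[0,0,0.0005],8],[[0,0,0.0005],12],[[0,0,0.0005],16],[[0,0,0.0005],18],[[0,0,0.0005],18]]'; python3 st.py
python3 - <<'E'
from h import *
c=optics.read_camera("side");np.savez("pics/side8.npz",**c)
cv2.imwrite("pics/side8.png",cv2.resize(c["image"][165:265,195:295,::-1],None,fx=6,fy=6,interpolation=2))
E
```

```text
clock: 15.5
position: [0.5537, 0.0066, 0.0886]
tcp_rot: [0.201, 0.98, -0.0, 0.002]
contact_force: [-1.3, -1.1, 5.8]
grip_width: 0.0105
yaw 156.79 [-1.3 -1.1  5.8] [-0.299  0.34  -0.069] [0.5537 0.0066 0.0886] 15.5
clock: 16.1
position: [0.5539, 0.0067, 0.0883]
tcp_rot: [0.352, 0.936, 0.0, 0.003]
contact_force: [-0.9, -1.8, 5.7]
grip_width: 0.0107
yaw 138.75 [-0.9 -1.8  5.7] [-0.244  0.293 -0.025] [0.5539 0.0067 0.0883] 16.1
```

View pics/side8.png

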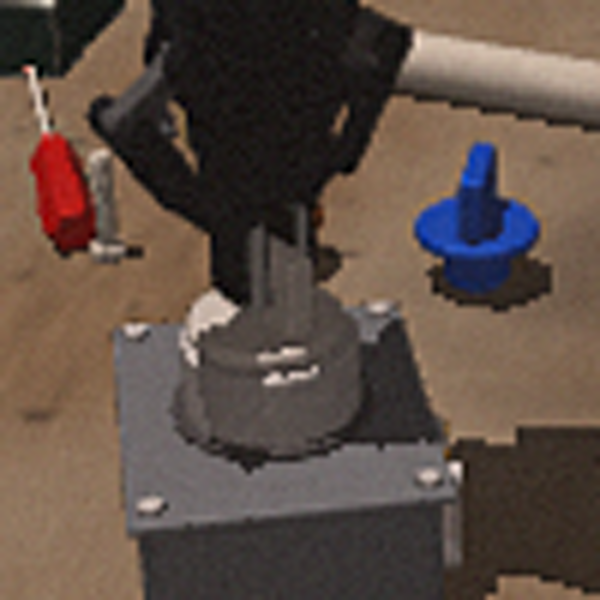

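The bar has turned with the jaws and the flange is down on the ring. I'll feel for the stop in small increments.

```bash
python3 -m inch '[[[0,0,0],2],[[0,0,0],4],[[0,0,0],6],[[0,0,0],6]]' >/dev/null; python3 st.py
python3 -m inch '[[[0,0,0],1],[[0,0,0],2],[[0,0,0],2]]' >/dev/null; python3 st.py
python3 -m inch '[[[0,0,0],1],[[0,0,0],2],[[0,0,0],2]]' >/dev/null; python3 st.py
```

```text
yaw 132.75 [-1.8 -1.3  6.4] [-0.289  0.383 -0.026] [0.5538 0.0068 0.0885] 16.55
yaw 130.73 [-1.8 -1.2  5.4] [-0.23   0.379 -0.061] [0.5538 0.0067 0.0887] 16.85
yaw 128.73 [-1.4 -0.9  4.8] [-0.319  0.317  0.058] [0.5538 0.0067 0.0888] 17.15
```

```bash
python3 -m inch '[[[0,0,0],0.5],[[0,0,0],1],[[0,0,0],1]]' >/dev/null; python3 st.py
python3 -m inch '[[[0,0,0],0.5],[[0,0,0],1],[[0,0,0],1]]' >/dev/null; python3 st.py
```

```text
yaw 127.72 [-2.2 -1.7  5.7] [-0.376  0.423  0.086] [0.5536 0.0067 0.0888] 17.45
yaw 126.71 [-2.  -0.6  5.1] [-0.397  0.477  0.07 ] [0.5533 0.0066 0.0888] 17.75
```

```bash
python3 -m inch '[[[0,0,0],0.5],[[0,0,0],1],[[0,0,0],1]]' >/dev/null; python3 st.py
python3 -m inch '[[[0,0,0],0.5],[[0,0,0],1],[[0,0,0],1]]' >/dev/null; python3 st.py
```

```text
yaw 125.7 [-1.6 -1.8  6. ] [-0.488  0.464  0.047] [0.5529 0.0065 0.0888] 18.05
yaw 124.69 [-1.6 -1.7  5.5] [-0.433  0.472  0.076] [0.5527 0.0064 0.0888] 18.35
```

Lateral drift and a torque sign change suggest the stop has just been touched. I'll ease back slightly, then raise while still holding to feel whether the lugs enter the recesses.

```bash
python3 -m inch '[[[0,0,0],-1],[[0,0,0],-2],[[0,0,0],-2]]' >/dev/null; python3 st.py
python3 -m inch '[[[0,0,-0.001],0],[[0,0,-0.002],0],[[0,0,-0.002],0]]' >/dev/null; python3 st.py
python3 -m inch '[[[0,0,-0.001],0],[[0,0,-0.001],0]]' >/dev/null; python3 st.py
python3 -m inch '[[[0,0,-0.001],0],[[0,0,-0.001],0]]' >/dev/null; python3 st.py
```

```text
yaw 126.72 [-1.5 -1.3  6. ] [-0.223  0.286  0.067] [0.5528 0.0065 0.089 ] 18.65
yaw 126.72 [-1.6 -0.8  5. ] [-0.3    0.316  0.043] [0.5528 0.0065 0.0911] 18.95
yaw 126.72 [-1.  -1.4  4.4] [-0.314  0.242  0.067] [0.5528 0.0066 0.0921] 19.15
yaw 126.72 [-1.2 -1.8  4.1] [-0.293  0.212  0.004] [0.5528 0.0066 0.0931] 19.35
```

```bash
python3 -m inch '[[[0,0,-0.0007],0],[[0,0,-0.0007],0]]' >/dev/null; python3 st.py
python3 -m inch '[[[0,0,-0.0007],0],[[0,0,-0.0007],0]]' >/dev/null; python3 st.py
```

```text
yaw 126.71 [ 0.6 -1.9 -1.5] [-0.37  -0.124  0.06 ] [0.5528 0.0065 0.0932] 19.55
yaw 126.71 [ 2.8 -1.1 -4.6] [-0.345 -0.405  0.022] [0.5527 0.0065 0.0933] 19.75
```

It is blocked at exactly the 34 mm height, so the lugs are in the recesses. Relaxing and releasing.

```bash
python3 -m inch '[[[0,0,0.0005],0],[[0,0,0.0005],0]]' >/dev/null; python3 st.py
python3 -m inch '[[[0,0,0],0],[[0,0,0],0],[[0,0,0],0],[[0,0,0],0],[[0,0,0],0],[[0,0,0],0]]' 0
python3 -m inch '[[[0,0,-0.01],0],[[0,0,-0.03],0],[[0,0,-0.06],0],[[0,0,-0.09],0],[[0,0,-0.12],0],[[0,0,-0.14],0],[[0,0,-0.14],0]]'
python3 - <<'E'
from h import *
np.set_printoptions(precision=4,suppress=True)
c=optics.read_camera("side");np.savez("pics/side9.npz",**c)
cv2.imwrite("pics/side9.png",cv2.resize(c["image"][165:265,195:295,::-1],None,fx=6,fy=6,interpolation=2))
W=cloud(c)[180:245,205:275].reshape(-1,3)
b=W[(W[:,2]>.130)&(W[:,2]<.152)&(abs(W[:,0]-.55)<.04)&(abs(W[:,1])<.045)]
t=b[b[:,2]>.1435];print("bar",len(b),b.mean(0),b.min(0),b.max(0),"top",t.mean(0))
f=W[(W[:,2]>.1085)&(W[:,2]<.120)&(abs(W[:,0]-.55)<.04)&(abs(W[:,1])<.045)];print("flange",len(f),f.min(0),f.max(0),np.median(f[:,2]))
A=np.c_[f[:,:2]-f[:,:2].mean(0),np.ones(len(f))];m=f[:,2]>.111
print(np.linalg.lstsq(A[m],f[m,2],rcond=None)[0])
E
```

```text
yaw 126.72 [ 0.7 -1.   1.1] [-0.286  0.022  0.072] [0.5528 0.0066 0.0932] 19.95
clock: 20.55
position: [0.5527, 0.0066, 0.0931]
tcp_rot: [0.448, 0.894, -0.0, 0.002]
contact_force: [-1.1, 0.7, 0.1]
grip_width: 0.0426
clock: 21.25
position: [0.5542, 0.0066, 0.2373]
tcp_rot: [0.448, 0.894, 0.001, 0.005]
contact_force: [-0.1, -0.0, 0.6]
grip_width: 0.0427
bar 132 [0.5506 0.0131 0.1411] [ 0.5353 -0.0085  0.13  ] [0.5679 0.0295 0.1485] top [0.5509 0.0103 0.1464]
flange 254 [ 0.5228 -0.0161  0.1085] [0.5806 0.0383 0.1199] 0.11483992849140584
[ 0.0087 -0.0318  0.1148]
```

View pics/side9.png

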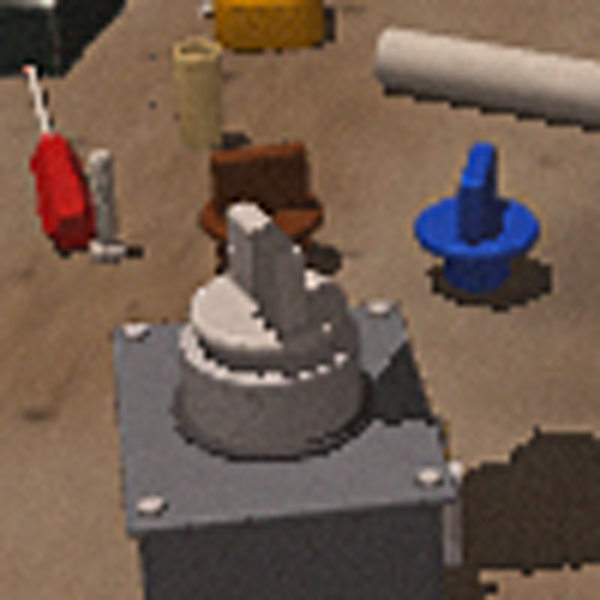

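The cap sits level in the neck. Its bar top measures 0.146 m and its flange top 0.115 m, against 0.146 and 0.114 expected. The gripper is well clear.

```bash
python3 -c "
from cell import job
print(job.job_done())"
```

```text
the job is handed in; nothing more can be done
None
```

The cap is in the coolant tank's neck, locked and released, and I have handed the job in. No verdict was reported.

**What I did:** I gripped the plain-metal cap and felt its lugs into the slots at about 17° world yaw. I pressed it to about 29 mm above the neck's mouth. Then I turned it clockwise until the arm's readings suggested the stop, about 72°, eased back 2° and let it spring up.

**Last checks:**
- **Lock:** pulling up gently while still gripping, the cap was held at about 34 mm with 3–5 N. That put its lugs in the recesses.
- **Camera after release:** bar top at 0.146 m (0.146 expected) and flange top at 0.115 m (0.114 expected). It looks centred and level, and the arm is well clear.
- **Forces:** readings at the end of each move stayed under about 8 N at the wrist and 0.1 N m about the turning axis, far below the limits.

**What failed or disagreed:**
- **First grasp:** it closed on air above the bar. The camera showed the fingertips about 30 mm higher than the reported tool position. I corrected for this by camera and by touch, and the heights fitted after that.
- **The stop:** I inferred it from a small torque change and sideways drift; there was no clear rise in torque.
- **Tilt:** a rough fit to the noisy flange points gave about 0.03 rad, within the 0.08 limit.

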